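# Clamp a heat sink to its module in locking forceps, then release

### The job

Stand the bright heat sink in the cradle between the open jaws of the bench forceps. Without forcing it, push the red thumb block towards the fixed handle until the ratchet catches, take the gripper off and leave the forceps locked by themselves for at least two seconds so that the sink takes hold on the black module. Then press the red block down, sideways to the scissor plane, to unhook the ratchet and let the handle swing fully open, leaving the sink upright and flush against the module; leave everything else on the bench alone.

Things in the scene. Friction and masses are not known exactly. Their poses are not given: they have to be found in the camera images.
- clamp: locking forceps lying flat on a blue base plate 110 x 330 x 12 mm fixed to the bench; place and yaw differ. Origin: on the bench below the pivot pin. z up; y runs along the forceps from handles (-y) to jaws (+y); x runs across, from the moving (red) handle to the fixed handle. Scissor plane level, 45 mm up. 22 N from the robot on any part counts as damage
- fixed_handle (a point): middle of the fixed handle, a 10 mm steel bar 45 mm above the bench along the y of clamp, at x = +34 mm there, from y = -60 to -206 mm, with a finger loop at its end
- shank (a joint): closing angle of the moving handle about the pivot pin, rad: 0 = sprung fully open; grows (counterclockwise from above) as the red block is pushed towards the fixed handle; a spring always pushes it open. The jaw's pad meets a flush sink at about 0.14. The ratchet catches between 0.17 and 0.35. Caught, it stays closed by itself, settling back a little; not caught, it springs open
- ratchet (a point): middle of the range in which the ratchet catches, 62 mm up; the rack juts from the fixed handle to about x = -26 mm of clamp, y = -133 to -107 mm. Where it catches differs each time by up to 20 mm, is not given and must be felt: the push climbs to a crest, eases by newtons over some 5 mm until the tooth snaps home; a hard stop follows 4 mm later at the red block, where force shoots up
- thumb_side (a point): centre of the outer side face of the red block, 50 mm above the bench: push here to close. The point's x axis is the way it moves at first, give or take 0.3 rad, and turns with the handle; it runs on a circle of 160 mm radius about the pivot pin, so follow the arc. The push starts at about 2 N and reaches 6 to 14 N before the snap
- thumb_top (a point): centre of the top face (64 mm up) of the red thumb block, 28 x 28 x 28 mm, on the moving handle. To release, press it straight down, across the scissor plane: the springy end sinks; about 5 to 6 mm (8 to 13 N) unhooks the tooth, it bottoms at 10 mm. Keep it down while moving it outwards (minus x) 10 mm or more, else the tooth hooks again; then lift off and it springs open
- cradle (a point): centre of the cradle floor between the open jaws, 30 mm up; axes as clamp. Free floor 26 mm in x between black module (fixed jaw, face at x = -13 mm, 28 mm wide, 32 mm tall) and pad of the open jaw (x = +13 mm), 46 mm in y between lips 4.5 mm high. The sink goes here, its length along y; flush, its centre is at x = -6, z = 19 mm. Beside its ends is room for fingers down to 40 mm above the bench
- bright_sink_center (a point): centre of the bright aluminium finned heat sink, 14 (x) x 36 (y) x 38 (z) mm, standing upright on the bench, 30 to 65 g; half-way up. Flat back at -x, fins at +x; grasp it across its 36 mm length (its y)
- black_sink_center (a point): centre of a black heat sink of the same size, a bystander: leave it
- pad: round upright rubber spring pad on the moving jaw, 12 mm across, 20 mm tall, 21 mm of spring travel, 2 to 8 N on the sink when locked (origin at the pivot pin)
- spray: blue spray can, 52 mm across, 170 mm tall, origin under its centre: bystander
- flux: amber jar with white cap, 56 mm across, 70 mm tall, origin under its centre: bystander
- spool: small metal spool, 60 mm across, 38 mm tall, origin under its centre: bystander
- driver: orange screwdriver lying on the bench: bystander
- meter: yellow multimeter lying flat, 170 x 85 x 42 mm: bystander
- screwdish: shallow steel dish, 80 mm across, 22 mm tall, origin under its centre: bystander
- bright_sink: the bright heat sink itself, origin under its centre
There are look-alikes about, which are no part of the job. Leave any orange or purple look-alike of the bright_sink alone.

How it is judged:
By the outcome, as a careful person would: the job done as asked, in the order asked, and still so for the second after the job is handed in, with the robot touching nothing.
It also fails if it takes over 72 s, if anything falls off the work surface, if the arm or the gripper's body presses on something with over 40 N, if the wrist force passes 120 N, or if a joint passes its speed limit or range.

### The arm

A 6-joint arm with a two-finger parallel gripper is mounted at the origin on the work surface. World frame = base frame: x ahead of the robot, y to its left, z up, the work surface at z = 0. Lengths are in m, angles in rad, forces in N, time in s.
With the tool pointing down it reaches from about 0.35 to 0.8 m from the base axis. Payload 7.3 kg.
Tool frame: the origin (TCP) lies at the very end of the fingers, on their centre line; the grasp point (between the pads) lies 19 mm behind it; z points along the fingers, y is the line along which they close (so a half turn about z gives the same grasp; the last joint's range is limited). The gripper opens to 85 mm and grips with 20 to 120 N. Pads are 22 mm wide; open, the fingers measure 114 mm over their backs; the gripper's body (76 mm by 85 mm) begins 54 mm behind the grasp point. The pads swing forward as they close: fully open they stand 13 mm farther back than shut.
Start: joints at [-1.268, 0.342, 1.524, -0, 1.275, -0.146], TCP at [0.228, -0.473, 0.231] pointing down, gripper open.
Joint ranges: [-2.53, 2.53], [-0.77, 2.02], [0.04, 2.7], [-1, 4.14], [0.28, 2.66], [-3.11, 3.11]. Speed limits (rad/s): [2.57, 2.57, 3.14, 3.14, 3.14, 3.14].

### API

Orientations are given as a unit quaternion [w, x, y, z].
In Python, from plant import robot gives the robot as it stands.
- The arm moves only by the tool carry_out, never from a script. Its argument "steps" is a list of rows, each an object of numbers: "tx", "ty", "tz": the shift along the tool's x, y, z in cm; "ax", "ay", "az": the turn, a rotation vector about the tool's x, y, z in units of 6 degrees (1.0 is 6 degrees). A call has 1 to 10 rows; each row shifts and turns the commanded pose from where the row before left it, along the tool's axes as they then stand; what a row does not reach is not made up. A row lasts 1/8 s, in which the tool goes at most 62.5 mm and 10.7 degrees, less where a joint would pass 70% of its speed; a pose out of reach is approached as far as the arm can. A call with a gripper value outside its range is refused whole. "hand" is the opening, from 0 (shut) to 1 (fully open), set as the call begins (left out, the last holds). The fingers move at their own pace and stop on an object; the grip force is fixed at half the most. Time passes only in rows, so rows that do not move let the fingers close. It gives the time, the measured TCP pose, the force, the opening and the grip force at its end, in the units of the state.
- robot.read_state(): the state, without advancing time (a new reading comes with each control period).
- robot.capture(name): name is "side" or "top" or "wrist"; returns a dict with "frame" (384x512x3 uint8, red, green, blue), "z_map" (384x512 float32, m along the optical axis (not along the pixel's ray), 0 where there is no reading), "K" (3x3 intrinsics, pixels), "eye" and "orientation" of the camera in the world; the wrist camera has in their place "tool_from_camera" (4x4, takes a point from camera to tool coordinates, whose origin is the TCP and whose axes are the flange's). Camera axes: x right, y down, z forward; pixel columns grow to the right and rows downward; lengths in m; the calibration is good to about 2 mm. The wrist camera is an equidistant fisheye: a pixel r from the principal point sees the ray r / f radians off the axis. A picture is of the moment at which its call begins: read the wrist's pose just before it.
- robot.job_done(): hands the job in; it is judged then, once.
The state is a dict: "time": time; "q": joint angles; "qd": joint speeds; "joint_torque": joint torques, N m; "position": TCP position; "tcp_rot": TCP orientation; "wrist_force": force on the tool from outside, world axes, zero at the start; "ft_torque": the same for the moment, N m; "grip_width": opening from 0.0 (shut) to 1.0 (fully open); "grip_force": force on a finger pad.
Only numpy, scipy, OpenCV 4.12 (cv2) and the standard library are available. Lean on these libraries where they do the work, as an engineer would, in place of code of your own. Each camera call takes 0.05 s, during which the arm holds its last target. There are 200 camera calls.

## Working session

There is one attempt and no reset: what is moved stays moved. The work goes in short steps, Python scripts to look and compute and a tool call to move; the robot and the scene stay as the last step left them, time stands still between calls to the robot, and variables do not carry over. Pictures are saved under pics/ and viewed, at most 12 in all, crops included, and the job is handed in when it is done.

Besides the shell and the picture viewer there is one more tool, called after ">>>" by a JSON object that holds its "method" and its "body", one argument or row to a line. carry_out: Moves the arm, as the interface text tells. Its arguments: {"type":"object","properties":{"steps":{"type":"array","items":{"type":"object","properties":{"tx":{"type":"number"},"ty":{"type":"number"},"tz":{"type":"number"},"ax":{"type":"number"},"ay":{"type":"number"},"az":{"type":"number"}}}},"hand":{"type":"number"}},"required":["steps"]}

```bash
mkdir -p pics; ls
cat > h.py <<'E'
import numpy as np, cv2
from plant import robot
from scipy.spatial.transform import Rotation as R
def Rq(q): return R.from_quat([q[1],q[2],q[3],q[0]]).as_matrix()
def cloud(c):
    z=c["z_map"];K=c["K"];v,u=np.mgrid[:z.shape[0],:z.shape[1]]
    P=np.dstack([(u-K[0,2])/K[0,0]*z,(v-K[1,2])/K[1,1]*z,z])
    o=np.array(c["orientation"]); M=Rq(o) if o.size==4 else o
    return P@M.T+np.array(c["eye"])
def save(c,n): cv2.imwrite("pics/"+n,c["frame"][:,:,::-1])
E
python3 - <<'E'
from h import *
for n in ("top","side"):
    c=robot.capture(n); save(c,n+"1.png"); np.savez(n+".npz",**c); print(n,c["K"].tolist(),c["eye"],c["orientation"])
s=robot.read_state(); print(s)
E
```

```text
pics
top [[414.3812432180463, 0.0, 255.73099953187406], [0.0, 414.3812432180463, 198.49776512862073], [0.0, 0.0, 1.0]] [0.37260266 0.0132951  1.34769329] [ 0.05133723 -0.69763124  0.71246248 -0.05542878]
side [[346.6551340512856, 0.0, 253.93309372231622], [0.0, 346.6551340512856, 196.24082772983087], [0.0, 0.0, 1.0]] [0.357484   0.9006565  0.69041905] [ 0.05055453 -0.11457753  0.87693009 -0.46401493]
{'time': 0.1, 'q': array([-1.26799184e+00,  3.42678379e-01,  1.52485838e+00, -1.44464179e-05,
        1.27539656e+00, -1.46021572e-01]), 'qd': array([ 0.00186586, -0.0017012 , -0.00278654, -0.00161283, -0.00058921,
       -0.00109   ]), 'joint_torque': array([ 2.27174525e-03, -4.34444940e+01, -2.46490538e+01, -1.59713140e-04,
        4.64011377e-03, -1.49029802e-07]), 'position': array([ 0.22770905, -0.47268389,  0.23070433]), 'tcp_rot': array([-6.67731021e-04,  9.74924208e-01,  2.22536153e-01, -5.93821083e-05]), 'wrist_force': array([ 0.21301858, -0.3143042 ,  0.00401552]), 'ft_torque': array([0.0155468 , 0.02343053, 0.03712851]), 'grip_force': 0.0, 'grip_width': 1.0002504641910661}
```

View pics/top1.png

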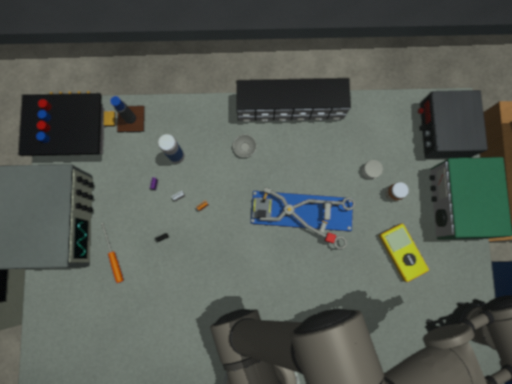

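View pics/side1.png

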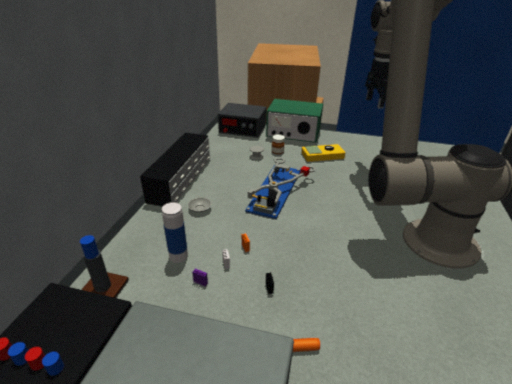

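The top view (image up = +x, left = +y) shows the bright sink at about (177,195) and the black one at (162,237). The clamp plate spans (250–354,190–232), with the red block at (331,238) and the jaws and cradle near (263,207). The side view confirms this, with the bright sink at (227,258).

Run:
```python
from h import *
c=dict(np.load("top.npz")); P=cloud(c); f=c["frame"].astype(int); hsv=cv2.cvtColor(c["frame"],cv2.COLOR_RGB2HSV)
def roi(u0,u1,v0,v1):
    m=np.zeros(f.shape[:2],bool); m[v0:v1,u0:u1]=1; return m
# plate
m=roi(240,362,180,245)&(hsv[...,0]>100)&(hsv[...,0]<125)&(hsv[...,1]>130)
p=P[m]; p=p[abs(p[:,2]-.012)<.006]; print("plate",m.sum(),np.median(p,0),cv2.minAreaRect(p[:,:2].astype(np.float32)*1000))
m=roi(320,345,228,250)&(f[...,0]>120)&(f[...,1]<80); p=P[m]; print("red",m.sum(),p.mean(0),np.percentile(p,[5,95],axis=0)); q=p[p[:,2]>.058]; print(len(q), q.mean(0))
for n,r in dict(bright=(168,188,186,204),black=(152,172,230,245),orange=(193,212,199,213)).items():
    m=roi(*r)&(P[...,2]>.012); p=P[m]; t=p[p[:,2]>.03]; print(n,m.sum(),len(t),p.mean(0),t.mean(0),t[:,2].max(),cv2.minAreaRect(t[:,:2].astype(np.float32)*1000))
print("bench",np.median(P[roi(200,240,240,280)][:,2]))
s=dict(np.load("side.npz"));Q=cloud(s); m=np.zeros(Q.shape[:2],bool); m[245:268,218:236]=1
t=Q[m&(Q[...,2]>.006)&(Q[...,2]<.05)]; print("side bright",len(t),t.mean(0),t.min(0),t.max(0))
```

```text
plate 1772 [ 0.52417932 -0.17149244  0.01181397] ((533.7001953125, -145.61965942382812), (323.81884765625, 106.62444305419922), 84.4177017211914)
red 69 [ 0.44175603 -0.22470425  0.06331744] [[ 0.4302243  -0.23619086  0.05823362]
 [ 0.45252188 -0.21389026  0.06840862]]
65 [ 0.44146965 -0.22489342  0.06371029]
bright 62 42 [0.57340204 0.23812494 0.11654767] [0.56747126 0.23057652 0.16165923] 1.3476932890538238 ((491.0646057128906, 133.0194854736328), (334.9533386230469, 35.706024169921875), 51.38842010498047)
black 68 51 [0.45083899 0.28845479 0.11054928] [0.44910679 0.28335404 0.13986735] 1.3476932890538238 ((422.78692626953125, 166.66830444335938), (321.45245361328125, 28.905467987060547), 77.02001953125)
orange 55 43 [0.5474015  0.17077369 0.08112864] [0.54656219 0.16937859 0.0979789 ] 1.3476932890538238 ((461.6660461425781, 104.70303344726562), (252.66798400878906, 36.18936538696289), 37.593318939208984)
bench -0.00037908860550528445
side bright 107 [0.58753732 0.26466684 0.02788122] [0.57541136 0.23931421 0.00624817] [0.60309296 0.27767105 0.03979185]
```

>>> {"method": "carry_out", "body": {
  "steps": [
    {"az": 1.75,"tz": -2.0},
    {"az": 1.75,"tz": -2.0},
    {"az": 1.75,"tz": -2.0},
    {"tx": 2.7,"ty": -4.9},
    {"tx": 2.7,"ty": -4.9},
    {"tx": 2.7,"ty": -4.9},
    {"tx": 2.7,"ty": -4.9},
    {"tx": 2.7,"ty": -4.9},
    {"tx": 2.7,"ty": -4.9},
    {"tx": 2.7,"ty": -4.9}
  ]
}}

```text
$.steps[0]: bad value
```

```bash
cat >> h.py <<'E'
def wcap(n):
    s=robot.read_state(); c=robot.capture("wrist"); save(c,n+".png"); c["pos"]=s["position"]; c["rot"]=s["tcp_rot"]; np.savez(n+".npz",**c); return c
def wcloud(c,u=None,v=None,plane=None):
    """world points at pixels; by depth map, or ray onto z=plane"""
    K=c["K"]; z=c["z_map"]
    if u is None: v,u=np.mgrid[:z.shape[0],:z.shape[1]]
    u=np.asarray(u,float);v=np.asarray(v,float)
    x=u-K[0,2];y=v-K[1,2];r=np.hypot(x,y)+1e-9;th=r/K[0,0]
    d=np.stack([np.sin(th)*x/r,np.sin(th)*y/r,np.cos(th)],-1)
    T=c["tool_from_camera"]; M=Rq(c["rot"]); o=M@T[:3,3]+c["pos"]; dw=d@(M@T[:3,:3]).T
    if plane is not None: return o+dw*((plane-o[2])/dw[...,2])[...,None]
    return o+dw*(z/np.maximum(d[...,2],.05))[...,None]
def st():
    s=robot.read_state(); M=Rq(s["tcp_rot"]); print("t",round(s["time"],2),"p",np.round(s["position"],4),"th",round(float(np.arctan2(M[1,0],M[0,0])),4),"zax",np.round(M[:,2],3),"F",np.round(s["wrist_force"],2),"w",round(s["grip_width"],3),"gf",s["grip_force"]); return s
def go(x,y,z,th,s=None):
    s=s or robot.read_state(); M=Rq(s["tcp_rot"]); d=np.array([x,y,z])-s["position"]; t0=np.arctan2(M[1,0],M[0,0])
    f=lambda t:np.round([100*(d[0]*np.cos(t)+d[1]*np.sin(t)),100*(d[0]*np.sin(t)-d[1]*np.cos(t)),-100*d[2]],2)
    print("cm before turn",f(t0),"after turn",f(th),"az",round(np.degrees(t0-th)/6,3))
E
python3 - <<'E'
from h import *
st(); c=wcap("w1"); cv2.imwrite("pics/w1.png",c["frame"][:,:,::-1]); print(c["K"],c["tool_from_camera"])
E
```

```text
t 0.1 p [ 0.2277 -0.4727  0.2307] th 0.4488 zax [-0.     0.001 -1.   ] F [ 0.21 -0.31  0.  ] w 1.0 gf 0.0
[[297.31863964   0.         253.8332196 ]
 [  0.         297.31863964 185.04376039]
 [  0.           0.           1.        ]] [[-1.31720667e-04 -9.48673824e-01 -3.16256158e-01  8.15251671e-02]
 [ 9.99999968e-01 -1.92801328e-04  1.61846368e-04 -9.87887746e-04]
 [-2.14514020e-04 -3.16256127e-01  9.48673820e-01 -1.43274974e-01]
 [ 0.00000000e+00  0.00000000e+00  0.00000000e+00  1.00000000e+00]]
```

View pics/w1.png

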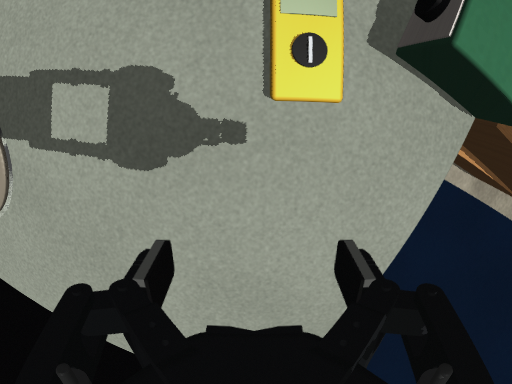

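The wrist picture shows the start pose, with only the meter in view, because the move was refused. I'll retry with every key filled in.

>>> {"method": "carry_out", "body": {
  "steps": [
    {"tx": 0,"ty": 0,"tz": -2,"ax": 0,"ay": 0,"az": 1.75},
    {"tx": 0,"ty": 0,"tz": -2,"ax": 0,"ay": 0,"az": 1.75},
    {"tx": 0,"ty": 0,"tz": -2,"ax": 0,"ay": 0,"az": 1.75},
    {"tx": 2.7,"ty": -4.9,"tz": 0,"ax": 0,"ay": 0,"az": 0},
    {"tx": 2.7,"ty": -4.9,"tz": 0,"ax": 0,"ay": 0,"az": 0},
    {"tx": 2.7,"ty": -4.9,"tz": 0,"ax": 0,"ay": 0,"az": 0},
    {"tx": 2.7,"ty": -4.9,"tz": 0,"ax": 0,"ay": 0,"az": 0},
    {"tx": 2.7,"ty": -4.9,"tz": 0,"ax": 0,"ay": 0,"az": 0},
    {"tx": 2.7,"ty": -4.9,"tz": 0,"ax": 0,"ay": 0,"az": 0},
    {"tx": 2.7,"ty": -4.9,"tz": 0,"ax": 0,"ay": 0,"az": 0}
  ]
}}

```text
time: 1.4
position: [0.4511, -0.1491, 0.2913]
tcp_rot: [0.0, 0.999, -0.051, 0.0]
wrist_force: [-0.1, -0.1, 0.5]
grip_width: 0.996
grip_force: 0.0
```

Run:
```python
from h import *
st(); c=wcap("w1b"); cv2.imwrite("pics/w1b.png",c["frame"][:,:,::-1])
```

```text
t 1.4 p [ 0.4511 -0.1491  0.2913] th -0.1011 zax [ 0. -0. -1.] F [-0.06 -0.14  0.46] w 0.996 gf 0.0
```

View pics/w1b.png

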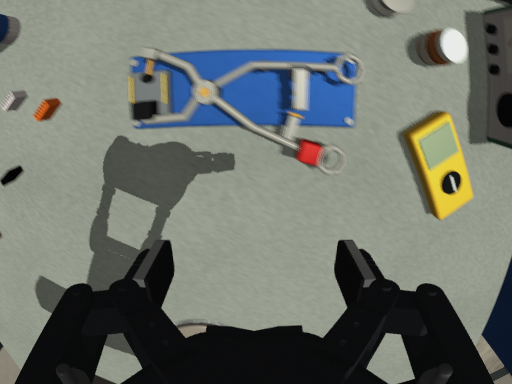

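The wrist view shows the clamp whole: pivot (205,92), black module (148,108), pad of the open jaw (149,66), red block (310,152). The bright sink is at (14,100).

```bash
cat > clampfit.py <<'E'
from h import *
def clamp(name,pr=True):
    c=dict(np.load(name+".npz")); P=wcloud(c); f=c["frame"].astype(int); hsv=cv2.cvtColor(c["frame"],cv2.COLOR_RGB2HSV)
    m=(hsv[...,0]>100)&(hsv[...,0]<125)&(hsv[...,1]>130)&(abs(P[...,2]-.012)<.006)&(abs(P[...,0]-.52)<.1)&(abs(P[...,1]+.15)<.2)
    r=cv2.minAreaRect(P[m][:,:2].astype(np.float32)*1000); return c,P,f,hsv,m,r
if __name__=="__main__":
    c,P,f,hsv,m,r=clamp("w1b"); print("plate",m.sum(),np.median(P[m][:,2]),r)
    # pin: gold
    g=(hsv[...,0]>10)&(hsv[...,0]<28)&(hsv[...,1]>90); g[:80]=0; g[105:]=0; g[:,:190]=0; g[:,220:]=0
    print("pin",g.sum(),P[g].mean(0), P[g][:,2].max())
    red=(f[...,0]>120)&(f[...,1]<70)&(f[...,2]<70); red[:,:290]=0; red[:,335:]=0; p=P[red]; t=p[p[:,2]>.060]
    print("red",len(p),len(t),t.mean(0),cv2.minAreaRect(t[:,:2].astype(np.float32)*1000))
    b=(f.max(-1)<50); b[:90]=0;b[122:]=0;b[:,:130]=0;b[:,162:]=0; p=P[b]; t=p[p[:,2]>.055]; print("module",len(t),t.mean(0),cv2.minAreaRect(t[:,:2].astype(np.float32)*1000))
    w=np.zeros(b.shape,bool); w[85:117,2:28]=1; w&=(P[...,2]>.008)&(P[...,2]<.05); p=P[w]; t=p[p[:,2]>.033]; print("bright",len(p),len(t),t.mean(0),cv2.minAreaRect(t[:,:2].astype(np.float32)*1000),p.min(0),p.max(0))
E
python3 clampfit.py
```

```text
plate 8917 0.012698160691637317 ((536.517822265625, -140.32542419433594), (321.8194580078125, 106.6192855834961), 84.1811752319336)
pin 78 [ 0.53627548 -0.09405971  0.06058175] 0.06541662865925241
red 387 316 [ 0.44532649 -0.21944108  0.0666544 ] ((477.2213439941406, -188.4586944580078), (122.70866394042969, 30.928190231323242), 44.50385284423828)
module 324 [ 0.52492907 -0.01318153  0.06475267] ((523.053955078125, -76.50645446777344), (159.44802856445312, 21.61778450012207), 88.53359985351562)
bright 305 140 [0.59043604 0.25401967 0.03754121] ((589.67333984375, 255.79107666015625), (15.851897239685059, 38.96896743774414), 27.52113151550293) [0.57599509 0.23664283 0.0080364 ] [0.60529428 0.27381743 0.04081927]
```

Run:
```python
from h import *
c=dict(np.load("top.npz")); P=cloud(c); 
m=np.zeros(P.shape[:2],bool); m[130:165,155:190]=1; m&=(P[...,2]>.14)&(P[...,2]<.2); p=P[m]; print("can",len(p),np.median(p,0),p.min(0),p.max(0))
s=st(); go(.575,.245,.26,.48)
```

```text
can 271 [0.72198958 0.26132537 0.1684762 ] [0.69993392 0.2385149  0.14031803] [0.74906407 0.28826306 0.17584519]
t 1.45 p [ 0.4539 -0.1439  0.2912] th -0.0972 zax [ 0.002  0.004 -1.   ] F [ 0.19  5.53 -0.83] w 1.002 gf 0.0
cm before turn [  8.28 -39.88   3.12] after turn [ 28.7  -28.9    3.12] az -5.512
```

>>> {"method": "carry_out", "body": {
  "steps": [
    {"tx": 1.2,"ty": -5.7,"tz": 0,"ax": 0,"ay": 0,"az": 0},
    {"tx": 1.2,"ty": -5.7,"tz": 0,"ax": 0,"ay": 0,"az": 0},
    {"tx": 1.2,"ty": -5.7,"tz": 0,"ax": 0,"ay": 0,"az": 0},
    {"tx": 1.2,"ty": -5.7,"tz": 0,"ax": 0,"ay": 0,"az": 0},
    {"tx": 1.2,"ty": -5.7,"tz": 0,"ax": 0,"ay": 0,"az": 0},
    {"tx": 1.2,"ty": -5.7,"tz": 0,"ax": 0,"ay": 0,"az": 0},
    {"tx": 1.1,"ty": -5.7,"tz": 0,"ax": 0,"ay": 0,"az": 0},
    {"tx": 0,"ty": 0,"tz": 1.0,"ax": 0,"ay": 0,"az": -1.75},
    {"tx": 0,"ty": 0,"tz": 1.0,"ax": 0,"ay": 0,"az": -1.75},
    {"tx": 0,"ty": 0,"tz": 1.0,"ax": 0,"ay": 0,"az": -1.75}
  ]
}}

```text
time: 2.7
position: [0.573, 0.238, 0.2603]
tcp_rot: [0.0, 0.974, 0.226, -0.001]
wrist_force: [-0.1, 0.2, 0.9]
grip_width: 1.001
grip_force: 0.0
```

>>> {"method": "carry_out", "body": {
  "steps": [
    {"tx": 0,"ty": 0,"tz": 3.0,"ax": 0,"ay": 0,"az": -0.26},
    {"tx": 0,"ty": 0,"tz": 3.0,"ax": 0,"ay": 0,"az": 0},
    {"tx": 0,"ty": 0,"tz": 0,"ax": 0,"ay": 0,"az": 0}
  ]
}}

```text
time: 3.08
position: [0.5718, 0.2373, 0.1986]
tcp_rot: [0.0, 0.972, 0.236, -0.003]
wrist_force: [1.0, 0.2, 0.7]
grip_width: 1.001
grip_force: 0.0
```

Run:
```python
from h import *
st(); c=wcap("w2"); P=wcloud(c); cv2.imwrite("pics/w2.png",c["frame"][:,:,::-1])
m=(np.hypot(P[...,0]-.59,P[...,1]-.255)<.035)&(P[...,2]>.032)&(P[...,2]<.045)
v,u=np.nonzero(m); print(m.sum(),u.min(),u.max(),v.min(),v.max(),np.median(P[m][:,2]),cv2.minAreaRect(P[m][:,:2].astype(np.float32)*1000))
cu,cv=int(u.mean()),int(v.mean())
cv2.imwrite("pics/w2c.png",cv2.resize(c["frame"][max(cv-70,0):cv+70,max(cu-90,0):cu+90,::-1],None,fx=4,fy=4))
```

```text
t 3.08 p [0.5718 0.2373 0.1986] th 0.476 zax [-0.006 -0.002 -1.   ] F [0.99 0.16 0.74] w 1.001 gf 0.0
344 230 263 135 150 0.03858096638167932 ((590.00830078125, 256.5277099609375), (14.916622161865234, 34.43461227416992), 28.12680435180664)
```

View pics/w2c.png

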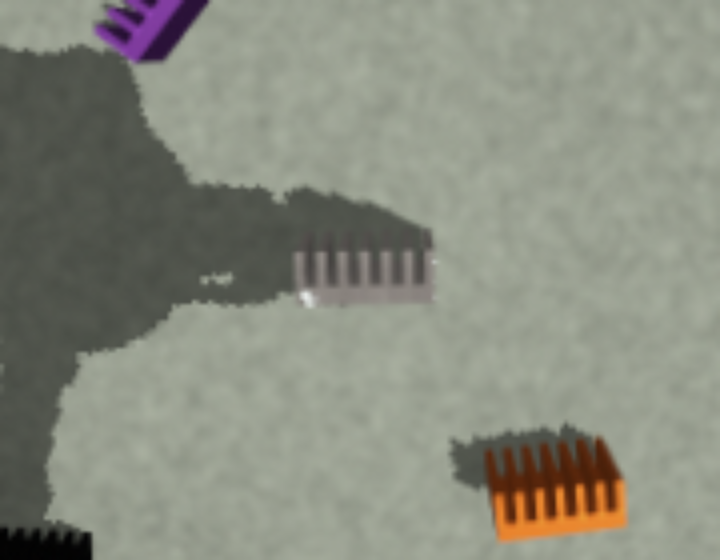

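The crop shows the bright sink upright at wrist pixel (246,142) or so. Its fins face image-up (tool +x) and its flat back is toward tool −x, so no half turn is needed. The measured size is 15 x 34 mm and the top is at 38.6 mm, both consistent with the sizes given.

Run:
```python
from h import *
st(); go(.590,.2562,.012,.49)
```

```text
t 3.12 p [0.5729 0.2376 0.2007] th 0.4759 zax [-0.002 -0.001 -1.   ] F [-0.84  0.57  0.08] w 0.998 gf 0.0
cm before turn [ 2.38 -0.87 18.87] after turn [ 2.39 -0.83 18.87] az -0.134
```

>>> {"method": "carry_out", "body": {
  "steps": [
    {"tx": 2.39,"ty": -0.83,"tz": 0,"ax": 0,"ay": 0,"az": -0.13},
    {"tx": 0,"ty": 0,"tz": 3.5,"ax": 0,"ay": 0,"az": 0},
    {"tx": 0,"ty": 0,"tz": 3.5,"ax": 0,"ay": 0,"az": 0},
    {"tx": 0,"ty": 0,"tz": 3.5,"ax": 0,"ay": 0,"az": 0},
    {"tx": 0,"ty": 0,"tz": 3.0,"ax": 0,"ay": 0,"az": 0},
    {"tx": 0,"ty": 0,"tz": 0,"ax": 0,"ay": 0,"az": 0},
    {"tx": 0,"ty": 0,"tz": 0,"ax": 0,"ay": 0,"az": 0}
  ]
}}

```text
time: 4.0
position: [0.5921, 0.2565, 0.0685]
tcp_rot: [-0.0, 0.97, 0.242, 0.002]
wrist_force: [-0.2, -0.1, -0.2]
grip_width: 1.0
grip_force: 0.0
```

Run:
```python
from h import *
st(); c=wcap("w3"); P=wcloud(c)
m=(np.hypot(P[...,0]-.59,P[...,1]-.255)<.035)&(P[...,2]>.032)&(P[...,2]<.045)
print(m.sum(),np.median(P[m][:,2]),cv2.minAreaRect(P[m][:,:2].astype(np.float32)*1000))
st();go(.590,.2562,.012,.49)
```

```text
t 4.0 p [0.5921 0.2565 0.0685] th 0.4896 zax [ 0.003  0.001 -1.   ] F [-0.18 -0.11 -0.16] w 1.0 gf 0.0
987 0.03827722506713038 ((590.3753051757812, 256.52001953125), (15.044568061828613, 36.09501266479492), 28.28389549255371)
t 4.05 p [0.5921 0.2566 0.0687] th 0.4896 zax [ 0.004  0.001 -1.   ] F [ 0.6  -0.38 -0.92] w 1.005 gf 0.0
cm before turn [-0.2  -0.07  5.67] after turn [-0.2  -0.07  5.67] az -0.004
```

>>> {"method": "carry_out", "body": {
  "steps": [
    {"tx": -0.15,"ty": 0,"tz": 2.0,"ax": 0,"ay": 0,"az": 0},
    {"tx": 0,"ty": 0,"tz": 2.0,"ax": 0,"ay": 0,"az": 0},
    {"tx": 0,"ty": 0,"tz": 1.65,"ax": 0,"ay": 0,"az": 0},
    {"tx": 0,"ty": 0,"tz": 0,"ax": 0,"ay": 0,"az": 0}
  ]
}}

```text
time: 4.55
position: [0.5891, 0.2553, 0.0094]
tcp_rot: [0.0, 0.97, 0.242, -0.001]
wrist_force: [0.1, 0.1, 0.2]
grip_width: 1.001
grip_force: 0.0
```

>>> {"method": "carry_out", "body": {
  "steps": [
    {"tx": 0,"ty": 0,"tz": 0,"ax": 0,"ay": 0,"az": 0},
    {"tx": 0,"ty": 0,"tz": 0,"ax": 0,"ay": 0,"az": 0},
    {"tx": 0,"ty": 0,"tz": 0,"ax": 0,"ay": 0,"az": 0},
    {"tx": 0,"ty": 0,"tz": 0,"ax": 0,"ay": 0,"az": 0},
    {"tx": 0,"ty": 0,"tz": 0,"ax": 0,"ay": 0,"az": 0},
    {"tx": 0,"ty": 0,"tz": 0,"ax": 0,"ay": 0,"az": 0}
  ],
  "hand": 0.3
}}

```text
time: 5.3
position: [0.59, 0.2556, 0.0107]
tcp_rot: [-0.0, 0.97, 0.242, 0.001]
wrist_force: [-0.6, -0.2, 6.1]
grip_width: 0.411
grip_force: 60.5
```

>>> {"method": "carry_out", "body": {
  "steps": [
    {"tx": 0,"ty": 0,"tz": -1.0,"ax": 0,"ay": 0,"az": 0},
    {"tx": 0,"ty": 0,"tz": -3,"ax": 0,"ay": 0,"az": 0},
    {"tx": 0,"ty": 0,"tz": -4,"ax": 0,"ay": 0,"az": 0},
    {"tx": 0,"ty": 0,"tz": -5,"ax": 0,"ay": 0,"az": 0},
    {"tx": 0,"ty": 0,"tz": -5,"ax": 0,"ay": 0,"az": 0},
    {"tx": 0,"ty": 0,"tz": 0,"ax": 0,"ay": 0,"az": 1.4},
    {"tx": 0,"ty": 0,"tz": 0,"ax": 0,"ay": 0,"az": 1.4},
    {"tx": 0,"ty": 0,"tz": 0,"ax": 0,"ay": 0,"az": 1.4},
    {"tx": 0,"ty": 0,"tz": 0,"ax": 0,"ay": 0,"az": 1.46}
  ]
}}

```text
time: 6.42
position: [0.5891, 0.2553, 0.19]
tcp_rot: [0.0, 0.999, -0.054, -0.0]
wrist_force: [0.2, 0.0, -0.2]
grip_width: 0.411
grip_force: 59.7
```

Run:
```python
from h import *
st();go(.53,-.015,.20,-.1016)
```

```text
t 6.42 p [0.5891 0.2553 0.19  ] th -0.1081 zax [-0. -0. -1.] F [ 0.23  0.03 -0.19] w 0.411 gf 59.74439263343811
cm before turn [-2.96 27.51 -1.  ] after turn [-3.14 27.49 -1.  ] az -0.062
```

>>> {"method": "carry_out", "body": {
  "steps": [
    {"tx": -0.5,"ty": 4,"tz": -0.2,"ax": 0,"ay": 0,"az": -0.06},
    {"tx": -0.6,"ty": 5,"tz": -0.2,"ax": 0,"ay": 0,"az": 0},
    {"tx": -0.6,"ty": 5,"tz": -0.2,"ax": 0,"ay": 0,"az": 0},
    {"tx": -0.6,"ty": 5,"tz": -0.2,"ax": 0,"ay": 0,"az": 0},
    {"tx": -0.4,"ty": 5,"tz": -0.2,"ax": 0,"ay": 0,"az": 0},
    {"tx": -0.4,"ty": 3.5,"tz": 0,"ax": 0,"ay": 0,"az": 0},
    {"tx": 0,"ty": 0,"tz": 0,"ax": 0,"ay": 0,"az": 0},
    {"tx": 0,"ty": 0,"tz": 0,"ax": 0,"ay": 0,"az": 0}
  ]
}}

```text
time: 7.42
position: [0.5317, -0.0148, 0.2]
tcp_rot: [-0.0, 0.999, -0.049, 0.0]
wrist_force: [-0.2, -0.7, -0.9]
grip_width: 0.409
grip_force: 60.0
```

Run:
```python
from h import *
st(); c=wcap("w4"); cv2.imwrite("pics/w4.png",cv2.resize(c["frame"][:,:,::-1],(800,600)))
```

```text
t 7.42 p [ 0.5317 -0.0148  0.2   ] th -0.0971 zax [ 0.  0. -1.] F [-0.19 -0.67 -0.92] w 0.409 gf 59.95215654373169
```

View pics/w4.png

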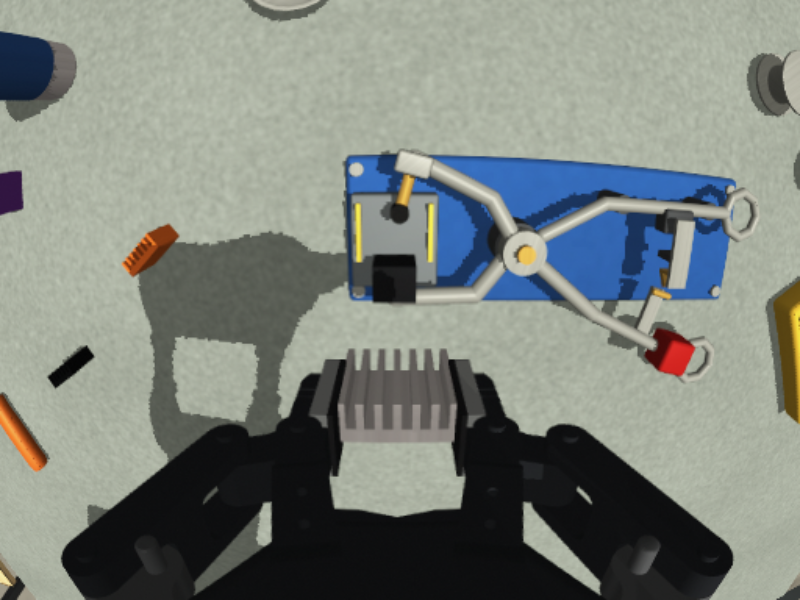

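The sink is held squarely with its fins toward +x. In 800x600 pixels, the yellow lips are at (359,233) and (432,233), the module is at (395,278), the pad at (400,210), the pin at (526,254) and the red block at (670,353).

Run:
```python
from h import *
c=dict(np.load("w4.npz")); P=wcloud(c); f=c["frame"].astype(int); hsv=cv2.cvtColor(c["frame"],cv2.COLOR_RGB2HSV)
k=1.5625
def box(u0,u1,v0,v1):
    m=np.zeros(P.shape[:2],bool); m[int(v0/k):int(v1/k),int(u0/k):int(u1/k)]=1; return m
Y=(hsv[...,0]>22)&(hsv[...,0]<35)&(hsv[...,1]>120)
L=[]
for b in ((350,368,195,270),(424,440,195,270)):
    m=box(*b)&Y; p=P[m]; L.append(p); print("lip",m.sum(),p.mean(0),p.min(0),p.max(0),cv2.minAreaRect(p[:,:2].astype(np.float32)*1000))
B=(hsv[...,0]>100)&(hsv[...,0]<125)&(hsv[...,1]>130)&(abs(P[...,2]-.012)<.005)&box(330,745,140,310)
print("plate",cv2.minAreaRect(P[B][:,:2].astype(np.float32)*1000),np.median(P[B][:,2]))
g=box(510,542,240,272)&(hsv[...,0]>10)&(hsv[...,0]<28)&(hsv[...,1]>90); print("pin",g.sum(),P[g].mean(0))
m=box(365,425,250,305)&(f.max(-1)<45)&(P[...,2]>.055)&(P[...,2]<.075); p=P[m]; print("module",m.sum(),p.mean(0),p[:,2].max(),cv2.minAreaRect(p[:,:2].astype(np.float32)*1000))
r=box(645,700,330,380)&(f[...,0]>150)&(f[...,1]<60)&(P[...,2]>.060)&(P[...,2]<.075); p=P[r]; print("red",r.sum(),p.mean(0),cv2.minAreaRect(p[:,:2].astype(np.float32)*1000))
m=box(388,412,205,222)&(f.max(-1)<50); p=P[m]; print("rub",m.sum(),p.mean(0),p.max(0))
# held sink
m=box(340,460,345,445)&(P[...,2]>.18)&(P[...,2]<.26); p=P[m]; print("sink z",np.percentile(p[:,2],[2,50,90,98]))
```

```text
lip 124 [0.55455798 0.0103208  0.03714997] [ 0.53302282 -0.02190977  0.02905808] [0.61236021 0.01398597 0.34326415] ((575.058349609375, 1.6184253692626953), (14.189762115478516, 87.05548095703125), 67.01587677001953)
lip 112 [ 0.5483955  -0.037947    0.03508468] [ 0.52821318 -0.04057784  0.03313071] [ 0.56815879 -0.03530103  0.03704312] ((548.1762084960938, -37.94475173950195), (2.3612148761749268, 40.21416473388672), 85.49004364013672)
plate ((535.35888671875, -142.4965057373047), (328.1410827636719, 108.26654052734375), 84.37580108642578) 0.012548782245948992
pin 120 [ 0.53450893 -0.09702786  0.06224037]
module 658 [ 0.52412266 -0.0110005   0.06233788] 0.06450139057398996 ((523.2317504882812, -10.740241050720215), (27.099111557006836, 22.851594924926758), 84.73201751708984)
red 312 [ 0.44339751 -0.22230871  0.06434241] ((442.4454040527344, -222.921875), (26.50402069091797, 26.66799545288086), 68.74918365478516)
rub 107 [ 0.56655474 -0.01835875  0.05230814] [ 0.57162847 -0.01326897  0.05420969]
sink z [0.19137259 0.21968839 0.22817971 0.22903794]
```

Run:
```python
from h import *
c=dict(np.load("w4.npz")); P=wcloud(c); M=Rq(c["rot"]); T=(P-c["pos"])@M
m=(abs(T[...,2]+.028)<.004)&(abs(T[...,1])<.0175)&(abs(T[...,0])<.02); q=T[m]
print(m.sum(),q.min(0),q.max(0),np.percentile(q,[2,50,98],axis=0))
m=(T[...,2]>-.024)&(T[...,2]<.015)&(abs(T[...,1])<.016)&(abs(T[...,0])<.025); q=T[m]; print("fins front",m.sum(),np.percentile(q,[2,50,98],axis=0))
f=np.array([.5346,-.0118]); ex=np.array([np.cos(-.097),np.sin(-.097)]); t=f+ex*.0085; print(t)
st(); go(t[0],t[1],.085,-.097)
```

```text
1560 [-0.01156516 -0.01749403 -0.03192528] [ 0.01107249  0.01748661 -0.0240046 ] [[-0.00661551 -0.01701786 -0.02984956]
 [-0.00136585  0.0001487  -0.0276885 ]
 [ 0.00858507  0.01675042 -0.02435302]]
fins front 1998 [[-0.00243351 -0.01536512 -0.02364956]
 [ 0.00157574  0.00122991 -0.00923926]
 [ 0.00772571  0.01532673  0.00926901]]
[ 0.54306004 -0.01262321]
t 7.47 p [ 0.5317 -0.0145  0.1999] th -0.0962 zax [ 0.  0. -1.] F [-0.11  0.45  0.08] w 0.41 gf 59.95235502719879
cm before turn [ 1.11 -0.29 11.49] after turn [ 1.11 -0.29 11.49] az 0.008
```

>>> {"method": "carry_out", "body": {
  "steps": [
    {"tx": 1.1,"ty": -0.29,"tz": 0,"ax": 0,"ay": 0,"az": 0},
    {"tx": 0,"ty": 0,"tz": 3.5,"ax": 0,"ay": 0,"az": 0},
    {"tx": 0,"ty": 0,"tz": 4,"ax": 0,"ay": 0,"az": 0},
    {"tx": 0,"ty": 0,"tz": 3,"ax": 0,"ay": 0,"az": 0},
    {"tx": 0,"ty": 0,"tz": 1,"ax": 0,"ay": 0,"az": 0},
    {"tx": 0,"ty": 0,"tz": 0,"ax": 0,"ay": 0,"az": 0}
  ]
}}

```text
time: 8.22
position: [0.5433, -0.0129, 0.0847]
tcp_rot: [0.0, 0.999, -0.048, -0.0]
wrist_force: [0.0, 0.8, 0.0]
grip_width: 0.408
grip_force: 59.9
```

Run:
```python
from h import *
st(); c=wcap("w5"); cv2.imwrite("pics/w5.png",cv2.resize(c["frame"][80:344,106:458,::-1],(800,600)))
P=wcloud(c); f=c["frame"].astype(int)
m=(f.max(-1)<55)&(abs(P[...,2]-.062)<.005)&(abs(P[...,0]-.523)<.02)&(abs(P[...,1]+.011)<.02); p=P[m]; print("module",m.sum(),p.mean(0),p.max(0),p.min(0))
```

```text
t 8.22 p [ 0.5433 -0.0129  0.0847] th -0.0959 zax [-0.  0. -1.] F [0.05 0.79 0.01] w 0.408 gf 59.89035129547119
module 59 [ 0.53455551 -0.01148846  0.0589583 ] [ 0.5363873  -0.00109429  0.06196171] [ 0.53306667 -0.02164121  0.05703768]
```

View pics/w5.png

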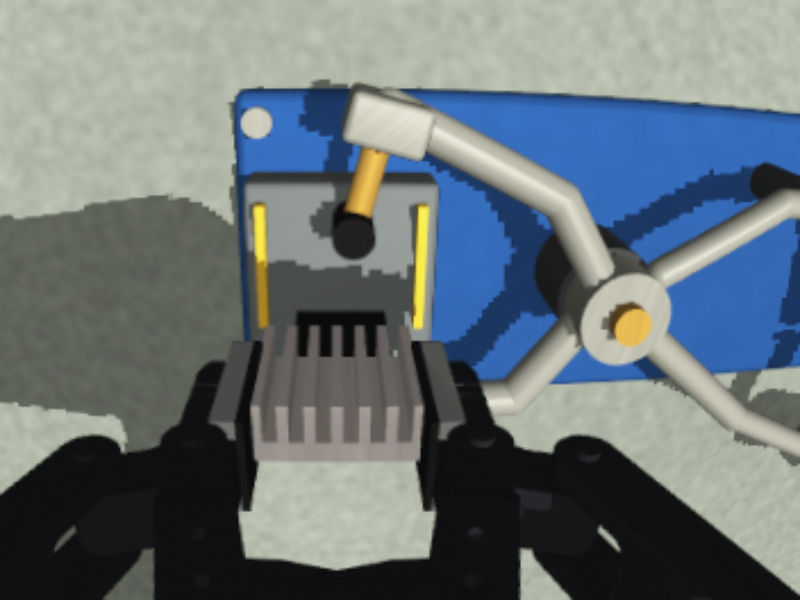

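The view shows the sink centred between the lips (260 and 421, centre about 340; sink at 338). The module edge lies just behind its back with about 2 mm of clearance.

>>> {"method": "carry_out", "body": {
  "steps": [
    {"tx": 0.1,"ty": 0,"tz": 1,"ax": 0,"ay": 0,"az": 0},
    {"tx": 0,"ty": 0,"tz": 1,"ax": 0,"ay": 0,"az": 0},
    {"tx": 0,"ty": 0,"tz": 1,"ax": 0,"ay": 0,"az": 0},
    {"tx": 0,"ty": 0,"tz": 0.9,"ax": 0,"ay": 0,"az": 0},
    {"tx": 0,"ty": 0,"tz": 0,"ax": 0,"ay": 0,"az": 0}
  ]
}}

```text
time: 8.9
position: [0.5433, -0.0135, 0.0449]
tcp_rot: [-0.0, 0.999, -0.048, -0.001]
wrist_force: [0.1, 0.4, 0.2]
grip_width: 0.405
grip_force: 59.9
```

>>> {"method": "carry_out", "body": {
  "steps": [
    {"tx": 0,"ty": 0,"tz": 0.2,"ax": 0,"ay": 0,"az": 0},
    {"tx": 0,"ty": 0,"tz": 0,"ax": 0,"ay": 0,"az": 0}
  ]
}}

```text
time: 9.15
position: [0.544, -0.0136, 0.0439]
tcp_rot: [0.0, 0.999, -0.048, 0.0]
wrist_force: [-1.1, -0.6, -0.3]
grip_width: 0.407
grip_force: 59.9
```

>>> {"method": "carry_out", "body": {
  "steps": [
    {"tx": 0,"ty": 0,"tz": 0.1,"ax": 0,"ay": 0,"az": 0},
    {"tx": 0,"ty": 0,"tz": 0,"ax": 0,"ay": 0,"az": 0}
  ]
}}

```text
time: 9.4
position: [0.5439, -0.0136, 0.0429]
tcp_rot: [0.0, 0.999, -0.048, 0.0]
wrist_force: [1.0, -1.0, -0.3]
grip_width: 0.411
grip_force: 59.9
```

>>> {"method": "carry_out", "body": {
  "steps": [
    {"tx": 0,"ty": 0,"tz": 0.1,"ax": 0,"ay": 0,"az": 0},
    {"tx": 0,"ty": 0,"tz": 0,"ax": 0,"ay": 0,"az": 0}
  ]
}}

```text
time: 9.65
position: [0.5438, -0.0136, 0.0417]
tcp_rot: [0.0, 0.999, -0.048, -0.0]
wrist_force: [-0.7, 0.5, 1.0]
grip_width: 0.409
grip_force: 59.9
```

>>> {"method": "carry_out", "body": {
  "steps": [
    {"tx": 0,"ty": 0,"tz": 0.1,"ax": 0,"ay": 0,"az": 0},
    {"tx": 0,"ty": 0,"tz": 0,"ax": 0,"ay": 0,"az": 0}
  ]
}}

```text
time: 9.9
position: [0.5439, -0.0136, 0.0408]
tcp_rot: [0.0, 0.999, -0.048, 0.0]
wrist_force: [-0.4, 0.7, -0.7]
grip_width: 0.409
grip_force: 60.1
```

>>> {"method": "carry_out", "body": {
  "steps": [
    {"tx": 0,"ty": 0,"tz": 0.06,"ax": 0,"ay": 0,"az": 0},
    {"tx": 0,"ty": 0,"tz": 0,"ax": 0,"ay": 0,"az": 0}
  ]
}}

```text
time: 10.15
position: [0.5439, -0.0135, 0.0407]
tcp_rot: [0.0, 0.999, -0.048, 0.0]
wrist_force: [-1.5, 0.7, 4.8]
grip_width: 0.41
grip_force: 60.6
```

>>> {"method": "carry_out", "body": {
  "steps": [
    {"tx": -0.1,"ty": 0,"tz": 0,"ax": 0,"ay": 0,"az": 0},
    {"tx": 0,"ty": 0,"tz": 0,"ax": 0,"ay": 0,"az": 0}
  ]
}}

```text
time: 10.4
position: [0.5437, -0.0136, 0.0407]
tcp_rot: [0.0, 0.999, -0.048, 0.001]
wrist_force: [1.6, 1.1, 5.1]
grip_width: 0.408
grip_force: 60.5
```

>>> {"method": "carry_out", "body": {
  "steps": [
    {"tx": 0,"ty": 0,"tz": -0.06,"ax": 0,"ay": 0,"az": 0},
    {"tx": -0.1,"ty": 0,"tz": 0,"ax": 0,"ay": 0,"az": 0},
    {"tx": 0,"ty": 0,"tz": 0,"ax": 0,"ay": 0,"az": 0}
  ]
}}

```text
time: 10.78
position: [0.5418, -0.0134, 0.0407]
tcp_rot: [0.0, 0.999, -0.048, -0.0]
wrist_force: [0.7, -0.6, 2.3]
grip_width: 0.412
grip_force: 60.2
```

>>> {"method": "carry_out", "body": {
  "steps": [
    {"tx": -0.05,"ty": 0,"tz": 0,"ax": 0,"ay": 0,"az": 0},
    {"tx": 0,"ty": 0,"tz": 0,"ax": 0,"ay": 0,"az": 0}
  ]
}}

```text
time: 11.02
position: [0.5413, -0.0133, 0.0407]
tcp_rot: [0.0, 0.999, -0.048, -0.0]
wrist_force: [1.4, -1.0, 1.3]
grip_width: 0.408
grip_force: 60.2
```

>>> {"method": "carry_out", "body": {
  "steps": [
    {"tx": -0.05,"ty": 0,"tz": 0,"ax": 0,"ay": 0,"az": 0},
    {"tx": 0,"ty": 0,"tz": 0,"ax": 0,"ay": 0,"az": 0}
  ]
}}

```text
time: 11.28
position: [0.5411, -0.0133, 0.0407]
tcp_rot: [0.0, 0.999, -0.048, 0.0]
wrist_force: [2.7, -0.7, -0.0]
grip_width: 0.407
grip_force: 60.0
```

>>> {"method": "carry_out", "body": {
  "steps": [
    {"tx": -0.03,"ty": 0,"tz": 0,"ax": 0,"ay": 0,"az": 0},
    {"tx": 0,"ty": 0,"tz": 0,"ax": 0,"ay": 0,"az": 0}
  ]
}}

```text
time: 11.52
position: [0.5411, -0.0133, 0.0407]
tcp_rot: [0.0, 0.999, -0.048, 0.001]
wrist_force: [5.4, -0.5, -2.5]
grip_width: 0.403
grip_force: 59.9
```

The sink is flush against the module, with contact force rising from 2.7 to 5.4 N. I'll relax the push, open slightly and lift.

>>> {"method": "carry_out", "body": {
  "steps": [
    {"tx": 0.04,"ty": 0,"tz": 0.02,"ax": 0,"ay": 0,"az": 0},
    {"tx": 0,"ty": 0,"tz": 0,"ax": 0,"ay": 0,"az": 0}
  ]
}}

```text
time: 11.78
position: [0.5411, -0.0133, 0.0407]
tcp_rot: [0.0, 0.999, -0.048, 0.0]
wrist_force: [3.3, -0.6, 0.7]
grip_width: 0.41
grip_force: 60.0
```

>>> {"method": "carry_out", "body": {
  "steps": [
    {"tx": 0,"ty": 0,"tz": 0,"ax": 0,"ay": 0,"az": 0},
    {"tx": 0,"ty": 0,"tz": 0,"ax": 0,"ay": 0,"az": 0},
    {"tx": 0,"ty": 0,"tz": 0,"ax": 0,"ay": 0,"az": 0}
  ],
  "hand": 0.53
}}

```text
time: 12.15
position: [0.5405, -0.0132, 0.0404]
tcp_rot: [-0.0, 0.999, -0.048, -0.001]
wrist_force: [-0.2, -0.1, 0.4]
grip_width: 0.531
grip_force: 0.0
```

>>> {"method": "carry_out", "body": {
  "steps": [
    {"tx": 0,"ty": 0,"tz": -0.5,"ax": 0,"ay": 0,"az": 0},
    {"tx": 0,"ty": 0,"tz": -1,"ax": 0,"ay": 0,"az": 0},
    {"tx": 0,"ty": 0,"tz": -2,"ax": 0,"ay": 0,"az": 0},
    {"tx": 0,"ty": 0,"tz": -4,"ax": 0,"ay": 0,"az": 0},
    {"tx": 0,"ty": 0,"tz": -5,"ax": 0,"ay": 0,"az": 0},
    {"tx": -2,"ty": 5,"tz": -4,"ax": 0,"ay": 0,"az": 0},
    {"tx": -3,"ty": 5,"tz": 0,"ax": 0,"ay": 0,"az": 0},
    {"tx": 0,"ty": 0,"tz": 0,"ax": 0,"ay": 0,"az": 0},
    {"tx": 0,"ty": 0,"tz": 0,"ax": 0,"ay": 0,"az": 0}
  ],
  "hand": 0.6
}}

```text
time: 13.28
position: [0.4834, -0.1047, 0.2035]
tcp_rot: [-0.0, 0.999, -0.049, 0.001]
wrist_force: [-0.2, 0.6, -1.0]
grip_width: 0.6
grip_force: 0.0
```

Run:
```python
from h import *
st(); c=wcap("w6"); cv2.imwrite("pics/w6.png",cv2.resize(c["frame"][:240,100:420,::-1],(800,600)))
```

```text
t 13.28 p [ 0.4834 -0.1047  0.2035] th -0.0977 zax [ 0.001 -0.    -1.   ] F [-0.2   0.57 -0.96] w 0.6 gf 0.0
```

View pics/w6.png

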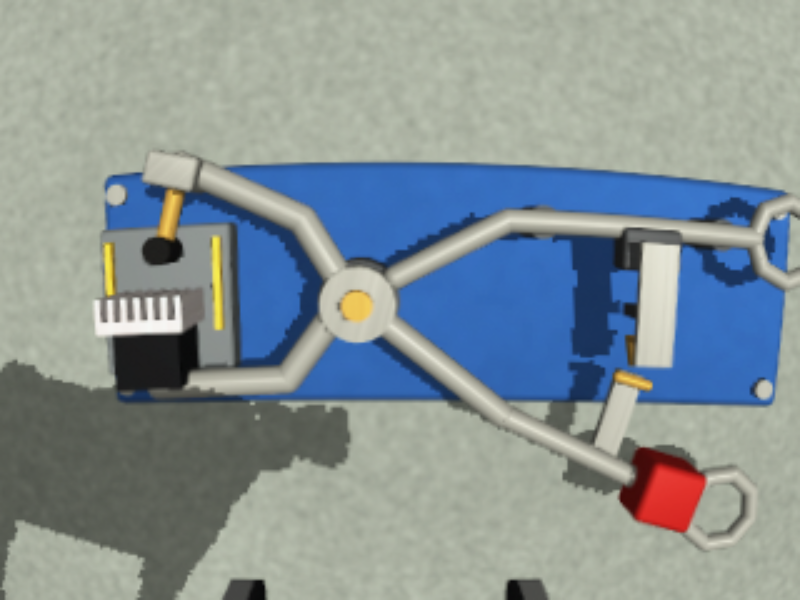

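The sink stands upright and flush against the module, at (140,315) in the crop. The pin is at (356,306), and the red block top at (665,490) is turned about 20° from the plate axes.

Run:
```python
from h import *
c=dict(np.load("w6.npz")); P=wcloud(c); f=c["frame"].astype(int); hsv=cv2.cvtColor(c["frame"],cv2.COLOR_RGB2HSV)
g=(hsv[...,0]>10)&(hsv[...,0]<28)&(hsv[...,1]>90)&(abs(P[...,0]-.535)<.012)&(abs(P[...,1]+.096)<.012); print("pin",g.sum(),P[g].mean(0))
G=(abs(P[...,0]-.535)<.016)&(abs(P[...,1]+.096)<.016)&(P[...,2]>.05); print("disc",cv2.minEnclosingCircle(P[G][:,:2].astype(np.float32)*1000),np.median(P[G][:,2]))
r=(f[...,0]>120)&(f[...,1]<60)&(P[...,2]>.061)&(P[...,2]<.068)&(abs(P[...,0]-.443)<.03)&(abs(P[...,1]+.222)<.03); p=P[r]
R_=cv2.minAreaRect(p[:,:2].astype(np.float32)*1000); print("red",r.sum(),p.mean(0),R_)
pin=P[g].mean(0)[:2]; b=p.mean(0)[:2]; d=b-pin; print("r",np.hypot(*d),"dir",np.degrees(np.arctan2(d[1],d[0]))+90)
r=(f[...,0]>80)&(f[...,1]<60)&(abs(P[...,0]-.443)<.03)&(abs(P[...,1]+.222)<.03);print(np.percentile(P[r][:,2],[1,50,99]))
```

```text
pin 128 [ 0.53424723 -0.0974606   0.06192843]
disc ((534.5604858398438, -95.81782531738281), 21.56878662109375) 0.05763720845544423
red 512 [ 0.44333001 -0.22246505  0.064384  ] ((442.70635986328125, -222.7737274169922), (25.745710372924805, 27.559524536132812), 70.21379852294922)
r 0.15457055065946715 dir -36.02884057212438
[0.03950083 0.06426242 0.06597521]
```

Run:
```python
from h import *
st(); go(.4055,-.2086,.10,-.358)
pin=np.array([.5343,-.0972]); n=np.array([.9367,-.350]); tcp=np.array([.443,-.2226])-.025*n
d=tcp-pin; v=np.array([-d[1],d[0]]); t=-.358
print("per rad: tx",v[0]*np.cos(t)+v[1]*np.sin(t),"ty",v[0]*np.sin(t)-v[1]*np.cos(t))
```

```text
t 13.32 p [ 0.4836 -0.1042  0.2032] th -0.0965 zax [ 0.001  0.    -1.   ] F [-0.34  0.4  -0.04] w 0.6 gf 0.0
cm before turn [-6.77 11.14 10.32] after turn [-3.66 12.52 10.32] az 2.497
per rad: tx 0.14945154284834206 ty 0.06656999058509902
```

>>> {"method": "carry_out", "body": {
  "steps": [
    {"tx": 0,"ty": 0,"tz": 0,"ax": 0,"ay": 0,"az": 1.25},
    {"tx": 0,"ty": 0,"tz": 0,"ax": 0,"ay": 0,"az": 1.25},
    {"tx": -1.22,"ty": 4.17,"tz": 0,"ax": 0,"ay": 0,"az": 0},
    {"tx": -1.22,"ty": 4.17,"tz": 0,"ax": 0,"ay": 0,"az": 0},
    {"tx": -1.22,"ty": 4.17,"tz": 0,"ax": 0,"ay": 0,"az": 0},
    {"tx": 0,"ty": 0,"tz": 4,"ax": 0,"ay": 0,"az": 0},
    {"tx": 0,"ty": 0,"tz": 4,"ax": 0,"ay": 0,"az": 0},
    {"tx": 0,"ty": 0,"tz": 2.3,"ax": 0,"ay": 0,"az": 0},
    {"tx": 0,"ty": 0,"tz": 0,"ax": 0,"ay": 0,"az": 0},
    {"tx": 0,"ty": 0,"tz": 0,"ax": 0,"ay": 0,"az": 0}
  ],
  "hand": 0
}}

```text
time: 14.58
position: [0.4061, -0.2089, 0.1006]
tcp_rot: [0.0, 0.984, -0.178, 0.001]
wrist_force: [-0.0, 0.2, 0.5]
grip_width: -0.001
grip_force: 0.0
```

Run:
```python
from h import *
st(); c=wcap("w7"); cv2.imwrite("pics/w7.png",cv2.resize(c["frame"][:,:,::-1],(800,600))); go(.4055,-.2086,.043,-.358)
```

```text
t 14.57 p [ 0.4061 -0.2089  0.1006] th -0.3573 zax [ 0.001 -0.001 -1.   ] F [-0.02  0.21  0.52] w -0.001 gf 0.0
cm before turn [-0.07 -0.02  5.79] after turn [-0.07 -0.02  5.79] az 0.004
```

View pics/w7.png

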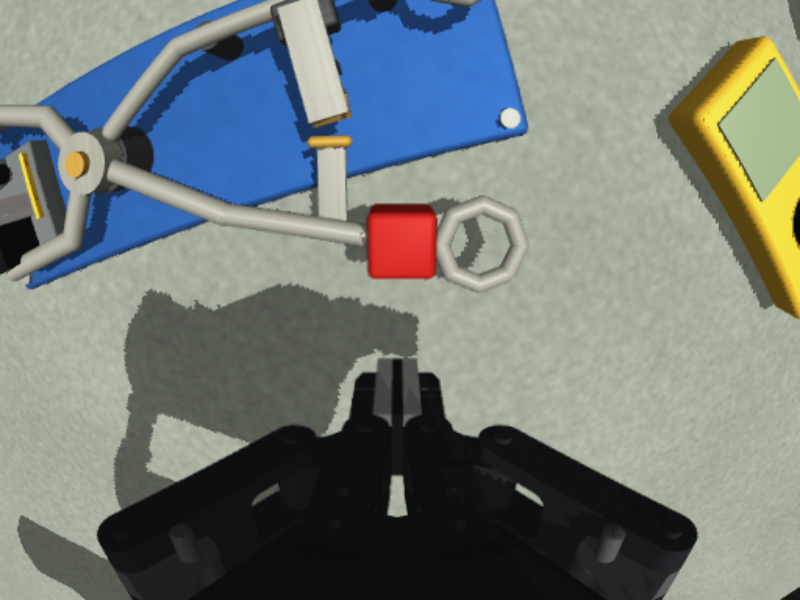

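The red block at (402,242) is square to the tool, with the closed fingertips at (397,385) facing its outer face. The finger loop is to the right at (483,243), so I'll bias 2 mm toward the pivot.

>>> {"method": "carry_out", "body": {
  "steps": [
    {"tx": 0,"ty": -0.2,"tz": 2,"ax": 0,"ay": 0,"az": 0},
    {"tx": 0,"ty": 0,"tz": 2,"ax": 0,"ay": 0,"az": 0},
    {"tx": 0,"ty": 0,"tz": 1.75,"ax": 0,"ay": 0,"az": 0},
    {"tx": 0.5,"ty": 0,"tz": 0,"ax": 0,"ay": 0,"az": 0},
    {"tx": 0.5,"ty": 0,"tz": 0,"ax": 0,"ay": 0,"az": 0},
    {"tx": 0,"ty": 0,"tz": 0,"ax": 0,"ay": 0,"az": 0}
  ]
}}

```text
time: 15.38
position: [0.4163, -0.2113, 0.0434]
tcp_rot: [0.001, 0.984, -0.178, 0.001]
wrist_force: [0.4, -0.5, 1.0]
grip_width: 0.007
grip_force: 0.0
```

>>> {"method": "carry_out", "body": {
  "steps": [
    {"tx": 0.2,"ty": 0,"tz": 0,"ax": 0,"ay": 0,"az": 0},
    {"tx": 0,"ty": 0,"tz": 0,"ax": 0,"ay": 0,"az": 0}
  ]
}}

```text
time: 15.62
position: [0.4172, -0.2114, 0.0426]
tcp_rot: [0.0, 0.984, -0.178, 0.0]
wrist_force: [0.5, -0.1, -0.7]
grip_width: 0.002
grip_force: 0.0
```

>>> {"method": "carry_out", "body": {
  "steps": [
    {"tx": 0.2,"ty": 0,"tz": 0,"ax": 0,"ay": 0,"az": 0},
    {"tx": 0,"ty": 0,"tz": 0,"ax": 0,"ay": 0,"az": 0}
  ]
}}

```text
time: 15.88
position: [0.419, -0.2121, 0.0424]
tcp_rot: [0.0, 0.984, -0.178, 0.0]
wrist_force: [0.6, 0.2, 1.0]
grip_width: -0.004
grip_force: 0.0
```

>>> {"method": "carry_out", "body": {
  "steps": [
    {"tx": 0.2,"ty": 0,"tz": 0,"ax": 0,"ay": 0,"az": 0},
    {"tx": 0,"ty": 0,"tz": 0,"ax": 0,"ay": 0,"az": 0}
  ]
}}

```text
time: 16.12
position: [0.4206, -0.2127, 0.0423]
tcp_rot: [-0.0, 0.984, -0.178, -0.0]
wrist_force: [-0.7, -0.7, 0.2]
grip_width: 0.001
grip_force: 0.5
```

>>> {"method": "carry_out", "body": {
  "steps": [
    {"tx": 0.2,"ty": 0,"tz": 0,"ax": 0,"ay": 0,"az": 0},
    {"tx": 0,"ty": 0,"tz": 0,"ax": 0,"ay": 0,"az": 0}
  ]
}}

```text
time: 16.38
position: [0.4226, -0.2134, 0.0423]
tcp_rot: [-0.0, 0.984, -0.178, -0.0]
wrist_force: [-1.0, 0.6, -0.9]
grip_width: 0.0
grip_force: 0.7
```

>>> {"method": "carry_out", "body": {
  "steps": [
    {"tx": 0.2,"ty": 0,"tz": 0,"ax": 0,"ay": 0,"az": 0},
    {"tx": 0,"ty": 0,"tz": 0,"ax": 0,"ay": 0,"az": 0}
  ]
}}

```text
time: 16.62
position: [0.4246, -0.2142, 0.0423]
tcp_rot: [0.0, 0.984, -0.178, -0.0]
wrist_force: [-0.8, -0.7, -0.2]
grip_width: 0.0
grip_force: 0.8
```

>>> {"method": "carry_out", "body": {
  "steps": [
    {"tx": 0.2,"ty": 0,"tz": 0,"ax": 0,"ay": 0,"az": 0},
    {"tx": 0,"ty": 0,"tz": 0,"ax": 0,"ay": 0,"az": 0}
  ]
}}

```text
time: 16.88
position: [0.4265, -0.2149, 0.0423]
tcp_rot: [0.0, 0.984, -0.178, 0.0]
wrist_force: [-1.8, -0.7, -0.4]
grip_width: -0.001
grip_force: 0.9
```

>>> {"method": "carry_out", "body": {
  "steps": [
    {"tx": 0.2,"ty": 0.09,"tz": 0,"ax": 0,"ay": 0,"az": -0.13},
    {"tx": 0.2,"ty": 0.09,"tz": 0,"ax": 0,"ay": 0,"az": -0.13},
    {"tx": 0,"ty": 0,"tz": 0,"ax": 0,"ay": 0,"az": 0}
  ]
}}

```text
time: 17.25
position: [0.4296, -0.2178, 0.0423]
tcp_rot: [-0.0, 0.986, -0.165, -0.0]
wrist_force: [-2.2, 0.0, -0.5]
grip_width: 0.001
grip_force: 0.8
```

>>> {"method": "carry_out", "body": {
  "steps": [
    {"tx": 0.2,"ty": 0.09,"tz": 0,"ax": 0,"ay": 0,"az": -0.13},
    {"tx": 0.2,"ty": 0.09,"tz": 0,"ax": 0,"ay": 0,"az": -0.13},
    {"tx": 0,"ty": 0,"tz": 0,"ax": 0,"ay": 0,"az": 0}
  ]
}}

```text
time: 17.62
position: [0.4317, -0.2199, 0.0418]
tcp_rot: [-0.001, 0.989, -0.151, -0.002]
wrist_force: [-3.9, 3.2, -1.0]
grip_width: -0.001
grip_force: 2.5
```

Run:
```python
from h import *
s=st(); c=robot.capture("top"); np.savez("top2.npz",**c)
c=wcap("w8"); P=wcloud(c); f=c["frame"].astype(int)
r=(f[...,0]>110)&(f[...,1]<60)&(P[...,2]>.060)&(P[...,2]<.070)&(abs(P[...,0]-.448)<.04)&(abs(P[...,1]+.222)<.04); p=P[r]
print("red",r.sum(),p.mean(0),cv2.minAreaRect(p[:,:2].astype(np.float32)*1000)); b=p.mean(0)[:2]-[.5343,-.0972]; print(np.hypot(*b),np.degrees(np.arctan2(b[1],b[0]))+90)
```

```text
t 17.62 p [ 0.4317 -0.2199  0.0418] th -0.3033 zax [-0.003  0.002 -1.   ] F [-3.92  3.19 -1.04] w -0.001 gf 2.4643449365976267
red 3260 [ 0.45552764 -0.23192579  0.06399766] ((454.2701416015625, -231.6011505126953), (27.43648910522461, 27.574420928955078), 75.39393615722656)
0.1560644833927812 -30.31425365990934
```

>>> {"method": "carry_out", "body": {
  "steps": [
    {"tx": 0.2,"ty": 0.08,"tz": 0,"ax": 0,"ay": 0,"az": -0.28},
    {"tx": 0,"ty": 0,"tz": 0,"ax": 0,"ay": 0,"az": 0}
  ]
}}

```text
time: 17.98
position: [0.433, -0.2211, 0.0417]
tcp_rot: [-0.001, 0.991, -0.136, -0.002]
wrist_force: [-5.7, 2.5, -1.2]
grip_width: -0.001
grip_force: 2.9
```

>>> {"method": "carry_out", "body": {
  "steps": [
    {"tx": 0.2,"ty": 0.08,"tz": 0,"ax": 0,"ay": 0,"az": -0.28},
    {"tx": 0,"ty": 0,"tz": 0,"ax": 0,"ay": 0,"az": 0}
  ]
}}

```text
time: 18.23
position: [0.4343, -0.2224, 0.0415]
tcp_rot: [-0.001, 0.993, -0.122, -0.002]
wrist_force: [-6.0, 3.2, -2.2]
grip_width: -0.004
grip_force: 3.4
```

>>> {"method": "carry_out", "body": {
  "steps": [
    {"tx": 0.2,"ty": 0.08,"tz": 0,"ax": 0,"ay": 0,"az": -0.28},
    {"tx": 0,"ty": 0,"tz": 0,"ax": 0,"ay": 0,"az": 0}
  ]
}}

```text
time: 18.48
position: [0.4358, -0.2238, 0.0414]
tcp_rot: [-0.001, 0.994, -0.107, -0.002]
wrist_force: [-7.0, 1.3, -2.3]
grip_width: -0.003
grip_force: 3.6
```

>>> {"method": "carry_out", "body": {
  "steps": [
    {"tx": 0.14,"ty": 0.065,"tz": 0,"ax": 0,"ay": 0,"az": -0.09},
    {"tx": 0,"ty": 0,"tz": 0,"ax": 0,"ay": 0,"az": 0}
  ]
}}

```text
time: 18.73
position: [0.4371, -0.2248, 0.0414]
tcp_rot: [-0.001, 0.995, -0.103, -0.002]
wrist_force: [-6.1, 1.6, -3.8]
grip_width: -0.002
grip_force: 3.4
```

>>> {"method": "carry_out", "body": {
  "steps": [
    {"tx": 0.14,"ty": 0.065,"tz": 0,"ax": 0,"ay": 0,"az": -0.09},
    {"tx": 0,"ty": 0,"tz": 0,"ax": 0,"ay": 0,"az": 0}
  ]
}}

```text
time: 18.98
position: [0.4385, -0.2258, 0.0414]
tcp_rot: [-0.001, 0.995, -0.098, -0.002]
wrist_force: [-6.4, 1.5, -4.0]
grip_width: 0.0
grip_force: 3.2
```

>>> {"method": "carry_out", "body": {
  "steps": [
    {"tx": 0.14,"ty": 0.065,"tz": 0,"ax": 0,"ay": 0,"az": -0.09},
    {"tx": 0,"ty": 0,"tz": 0,"ax": 0,"ay": 0,"az": 0}
  ]
}}

```text
time: 19.23
position: [0.4398, -0.2267, 0.0414]
tcp_rot: [-0.001, 0.996, -0.093, -0.002]
wrist_force: [-6.4, 0.6, -4.1]
grip_width: -0.003
grip_force: 3.1
```

>>> {"method": "carry_out", "body": {
  "steps": [
    {"tx": 0.14,"ty": 0.06,"tz": 0.05,"ax": 0,"ay": 0,"az": -0.09},
    {"tx": 0,"ty": 0,"tz": 0,"ax": 0,"ay": 0,"az": 0}
  ]
}}

```text
time: 19.48
position: [0.4414, -0.2279, 0.0411]
tcp_rot: [-0.001, 0.996, -0.089, -0.002]
wrist_force: [-5.3, 0.4, -3.0]
grip_width: 0.002
grip_force: 2.7
```

>>> {"method": "carry_out", "body": {
  "steps": [
    {"tx": 0.14,"ty": 0.06,"tz": 0,"ax": 0,"ay": 0,"az": -0.09},
    {"tx": 0,"ty": 0,"tz": 0,"ax": 0,"ay": 0,"az": 0}
  ]
}}

```text
time: 19.73
position: [0.4439, -0.2293, 0.0417]
tcp_rot: [-0.0, 0.996, -0.084, -0.0]
wrist_force: [-3.2, -1.1, -1.1]
grip_width: 0.001
grip_force: 2.0
```

```bash
cat > red.py <<'E'
from h import *
def red(n):
    s=st(); c=wcap(n); P=wcloud(c); f=c["frame"].astype(int)
    r=(f[...,0]>110)&(f[...,1]<60)&(P[...,2]>.050)&(P[...,2]<.070)&(abs(P[...,0]-.46)<.06)&(abs(P[...,1]+.235)<.05); p=P[r]; top=p[p[:,2]>np.percentile(p[:,2],50)-.003]
    R_=cv2.minAreaRect(top[:,:2].astype(np.float32)*1000)
    b=top.mean(0)[:2]-[.5343,-.0972]; a=np.degrees(np.arctan2(b[1],b[0]))+90
    print("red",r.sum(),top.mean(0),R_,"rad",np.hypot(*b),"phi",np.radians(a+36.0),"normal",R_[2]-90)
    t=np.arctan2(*Rq(s["tcp_rot"])[[1,0],0]); d=s["position"][:2]-[.5343,-.0972]; v=np.array([-d[1],d[0]]);x=v[0]*np.cos(t)+v[1]*np.sin(t);y=v[0]*np.sin(t)-v[1]*np.cos(t)
    u=v/np.hypot(*v); print("per mm: tx",.1*x/np.hypot(x,y),"ty",.1*y/np.hypot(x,y),"az",-np.degrees(.001/np.hypot(*v))/6,"F along",u@s["wrist_force"][:2])
E
python3 -c "
from red import *
red('w9')"
```

```text
t 19.73 p [ 0.4439 -0.2293  0.0417] th -0.1688 zax [-0.001  0.    -1.   ] F [-3.24 -1.11 -1.12] w 0.001 gf 1.9820060022175312
red 3280 [ 0.46870352 -0.23858413  0.06436471] ((467.5154113769531, -238.55780029296875), (27.250669479370117, 27.546030044555664), 79.2233657836914) rad 0.15586010070731035 phi 0.19391691356667984 normal -10.776634216308594
per mm: tx 0.09083656810715651 ty 0.041817674427374836 az -0.0596466085382488 F along -2.0458172600691142
```

>>> {"method": "carry_out", "body": {
  "steps": [
    {"tx": 0.09,"ty": 0.04,"tz": 0,"ax": 0,"ay": 0,"az": -0.06},
    {"tx": 0,"ty": 0,"tz": 0,"ax": 0,"ay": 0,"az": 0}
  ]
}}

```text
time: 20.02
position: [0.4447, -0.2299, 0.0418]
tcp_rot: [0.0, 0.997, -0.081, -0.0]
wrist_force: [-5.0, -0.5, -0.9]
grip_width: 0.001
grip_force: 2.4
```

>>> {"method": "carry_out", "body": {
  "steps": [
    {"tx": 0.09,"ty": 0.04,"tz": 0,"ax": 0,"ay": 0,"az": -0.06},
    {"tx": 0,"ty": 0,"tz": 0,"ax": 0,"ay": 0,"az": 0}
  ]
}}

```text
time: 20.27
position: [0.4456, -0.2304, 0.0418]
tcp_rot: [0.0, 0.997, -0.078, -0.0]
wrist_force: [-5.8, 0.3, -1.5]
grip_width: 0.004
grip_force: 2.5
```

The force climbed to about 7 N, eased to about 2 N over 6 mm, then rose again, so the tooth has probably snapped in. I'll back off slowly and see if it holds.

>>> {"method": "carry_out", "body": {
  "steps": [
    {"tx": -0.09,"ty": -0.04,"tz": 0,"ax": 0,"ay": 0,"az": 0.06},
    {"tx": -0.09,"ty": -0.04,"tz": 0,"ax": 0,"ay": 0,"az": 0.06},
    {"tx": 0,"ty": 0,"tz": 0,"ax": 0,"ay": 0,"az": 0}
  ]
}}

```text
time: 20.65
position: [0.444, -0.2293, 0.0418]
tcp_rot: [0.0, 0.996, -0.084, -0.0]
wrist_force: [-5.1, -1.7, -2.7]
grip_width: 0.0
grip_force: 2.3
```

>>> {"method": "carry_out", "body": {
  "steps": [
    {"tx": -0.09,"ty": -0.04,"tz": 0,"ax": 0,"ay": 0,"az": 0.06},
    {"tx": -0.09,"ty": -0.04,"tz": 0,"ax": 0,"ay": 0,"az": 0.06},
    {"tx": 0,"ty": 0,"tz": 0,"ax": 0,"ay": 0,"az": 0}
  ]
}}

```text
time: 21.02
position: [0.4435, -0.2285, 0.0424]
tcp_rot: [0.0, 0.996, -0.091, 0.001]
wrist_force: [0.2, -1.0, -0.2]
grip_width: 0.004
grip_force: 0.0
```

```bash
python3 -c "
from red import *
red('w10')"
```

```text
t 21.02 p [ 0.4435 -0.2285  0.0424] th -0.1818 zax [ 0.002 -0.001 -1.   ] F [ 0.24 -1.02 -0.23] w 0.004 gf 0.00889669852199404
red 3245 [ 0.46813526 -0.23834462  0.06440872] ((466.86785888671875, -238.27899169921875), (27.455486297607422, 27.439117431640625), 79.86058044433594) rad 0.15588321713364783 phi 0.1899634191719529 normal -10.139419555664062
per mm: tx 0.09117519198865363 ty 0.04107413256335611 az -0.05980222115640412 F along 0.7790793440856336
```

Caught: the force is zero and the block stays at φ≈0.19. I'll take the gripper off and wait.

>>> {"method": "carry_out", "body": {
  "steps": [
    {"tx": -0.5,"ty": 0,"tz": 0,"ax": 0,"ay": 0,"az": 0},
    {"tx": -1,"ty": 0,"tz": 0,"ax": 0,"ay": 0,"az": 0},
    {"tx": -1,"ty": 0,"tz": 0,"ax": 0,"ay": 0,"az": 0},
    {"tx": 0,"ty": 0,"tz": -4,"ax": 0,"ay": 0,"az": 0},
    {"tx": 0,"ty": 0,"tz": -4,"ax": 0,"ay": 0,"az": 0},
    {"tx": 0,"ty": 0,"tz": 0,"ax": 0,"ay": 0,"az": 0},
    {"tx": 0,"ty": 0,"tz": 0,"ax": 0,"ay": 0,"az": 0},
    {"tx": 0,"ty": 0,"tz": 0,"ax": 0,"ay": 0,"az": 0},
    {"tx": 0,"ty": 0,"tz": 0,"ax": 0,"ay": 0,"az": 0},
    {"tx": 0,"ty": 0,"tz": 0,"ax": 0,"ay": 0,"az": 0}
  ]
}}

```text
time: 22.32
position: [0.4177, -0.2235, 0.1213]
tcp_rot: [-0.0, 0.996, -0.091, -0.0]
wrist_force: [0.2, -0.4, -0.6]
grip_width: -0.002
grip_force: 0.0
```

>>> {"method": "carry_out", "body": {
  "steps": [
    {"tx": 0,"ty": 0,"tz": 0,"ax": 0,"ay": 0,"az": 0},
    {"tx": 0,"ty": 0,"tz": 0,"ax": 0,"ay": 0,"az": 0},
    {"tx": 0,"ty": 0,"tz": 0,"ax": 0,"ay": 0,"az": 0},
    {"tx": 0,"ty": 0,"tz": 0,"ax": 0,"ay": 0,"az": 0},
    {"tx": 0,"ty": 0,"tz": 0,"ax": 0,"ay": 0,"az": 0},
    {"tx": 0,"ty": 0,"tz": 0,"ax": 0,"ay": 0,"az": 0},
    {"tx": 0,"ty": 0,"tz": 0,"ax": 0,"ay": 0,"az": 0},
    {"tx": 0,"ty": 0,"tz": 0,"ax": 0,"ay": 0,"az": 0},
    {"tx": 0,"ty": 0,"tz": 0,"ax": 0,"ay": 0,"az": 0},
    {"tx": 0,"ty": 0,"tz": 0,"ax": 0,"ay": 0,"az": 0}
  ]
}}

```text
time: 23.58
position: [0.4179, -0.2237, 0.1219]
tcp_rot: [0.0, 0.996, -0.091, 0.0]
wrist_force: [-0.2, -0.3, 0.1]
grip_width: 0.003
grip_force: 0.0
```

```bash
python3 -c "
from red import *
red('w11'); go(.4677,-.2383,.075,-.18)
c=dict(np.load('w11.npz')); cv2.imwrite('pics/w11.png',cv2.resize(c['frame'][:,:,::-1],(800,600)))"
```

```text
t 23.57 p [ 0.4179 -0.2237  0.1219] th -0.1816 zax [-0. -0. -1.] F [-0.19 -0.34  0.12] w 0.003 gf 0.0
red 946 [ 0.46498056 -0.23660102  0.06435438] ((467.0606994628906, -238.3590087890625), (27.532920837402344, 26.439617156982422), 79.74797058105469) rad 0.15568503380905324 phi 0.16686019353288548 normal -10.252029418945312
per mm: tx 0.08459556676234961 ty 0.053325323104101784 az -0.05555208967245381 F along 0.09014741206932006
cm before turn [5.16 0.54 4.69] after turn [5.16 0.55 4.69] az -0.016
```

View pics/w11.png

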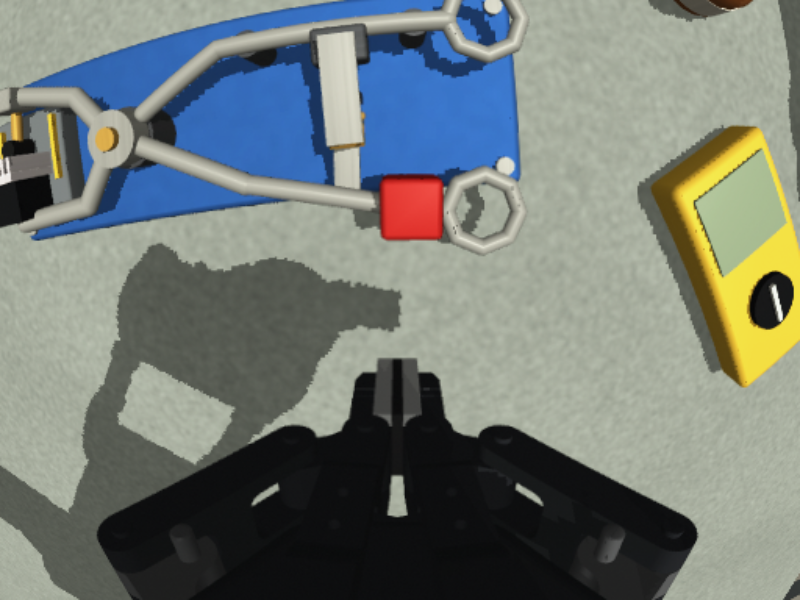

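The forceps are locked by themselves: the tooth is under the rack at (345,150) and the red block is at (411,208). Next I'll move over the block.

>>> {"method": "carry_out", "body": {
  "steps": [
    {"tx": 2.5,"ty": 0.27,"tz": 0,"ax": 0,"ay": 0,"az": 0},
    {"tx": 2.6,"ty": 0.28,"tz": 0,"ax": 0,"ay": 0,"az": 0},
    {"tx": 0,"ty": 0,"tz": 0,"ax": 0,"ay": 0,"az": 0},
    {"tx": 0,"ty": 0,"tz": 2,"ax": 0,"ay": 0,"az": 0},
    {"tx": 0,"ty": 0,"tz": 2,"ax": 0,"ay": 0,"az": 0},
    {"tx": 0,"ty": 0,"tz": 1,"ax": 0,"ay": 0,"az": 0},
    {"tx": 0,"ty": 0,"tz": 0,"ax": 0,"ay": 0,"az": 0},
    {"tx": 0,"ty": 0,"tz": 0,"ax": 0,"ay": 0,"az": 0}
  ]
}}

```text
time: 24.62
position: [0.4673, -0.2386, 0.0726]
tcp_rot: [0.0, 0.996, -0.091, 0.0]
wrist_force: [-0.3, 0.2, 0.9]
grip_width: 0.001
grip_force: 0.0
```

>>> {"method": "carry_out", "body": {
  "steps": [
    {"tx": 0,"ty": 0,"tz": 0.3,"ax": 0,"ay": 0,"az": 0},
    {"tx": 0,"ty": 0,"tz": 0.2,"ax": 0,"ay": 0,"az": 0},
    {"tx": 0,"ty": 0,"tz": 0,"ax": 0,"ay": 0,"az": 0}
  ]
}}

```text
time: 25.0
position: [0.467, -0.2382, 0.0668]
tcp_rot: [-0.0, 0.996, -0.091, -0.0]
wrist_force: [0.4, 0.1, 0.4]
grip_width: 0.0
grip_force: 0.0
```

>>> {"method": "carry_out", "body": {
  "steps": [
    {"tx": 0,"ty": 0,"tz": 0.2,"ax": 0,"ay": 0,"az": 0},
    {"tx": 0,"ty": 0,"tz": 0,"ax": 0,"ay": 0,"az": 0}
  ]
}}

```text
time: 25.25
position: [0.467, -0.2382, 0.0647]
tcp_rot: [-0.0, 0.996, -0.091, -0.0]
wrist_force: [0.1, 0.4, 0.1]
grip_width: 0.001
grip_force: 0.0
```

>>> {"method": "carry_out", "body": {
  "steps": [
    {"tx": 0,"ty": 0,"tz": 0.2,"ax": 0,"ay": 0,"az": 0},
    {"tx": 0,"ty": 0,"tz": 0,"ax": 0,"ay": 0,"az": 0}
  ]
}}

```text
time: 25.5
position: [0.4671, -0.2384, 0.063]
tcp_rot: [0.0, 0.996, -0.091, 0.0]
wrist_force: [0.2, -0.7, 2.8]
grip_width: 0.0
grip_force: 1.4
```

>>> {"method": "carry_out", "body": {
  "steps": [
    {"tx": 0,"ty": 0,"tz": 0.2,"ax": 0,"ay": 0,"az": 0},
    {"tx": 0,"ty": 0,"tz": 0,"ax": 0,"ay": 0,"az": 0}
  ]
}}

```text
time: 25.75
position: [0.4668, -0.2383, 0.061]
tcp_rot: [0.0, 0.996, -0.091, -0.0]
wrist_force: [-2.2, 0.7, 4.4]
grip_width: -0.004
grip_force: 2.1
```

>>> {"method": "carry_out", "body": {
  "steps": [
    {"tx": 0,"ty": 0,"tz": 0.2,"ax": 0,"ay": 0,"az": 0},
    {"tx": 0,"ty": 0,"tz": 0,"ax": 0,"ay": 0,"az": 0}
  ]
}}

```text
time: 26.0
position: [0.4666, -0.2382, 0.0591]
tcp_rot: [-0.0, 0.996, -0.091, -0.0]
wrist_force: [-4.0, 0.4, 7.3]
grip_width: -0.005
grip_force: 3.9
```

>>> {"method": "carry_out", "body": {
  "steps": [
    {"tx": 0,"ty": 0,"tz": 0.1,"ax": 0,"ay": 0,"az": 0},
    {"tx": 0,"ty": 0,"tz": 0,"ax": 0,"ay": 0,"az": 0}
  ]
}}

```text
time: 26.25
position: [0.4667, -0.2383, 0.0583]
tcp_rot: [0.0, 0.996, -0.091, -0.0]
wrist_force: [-3.4, 1.0, 8.9]
grip_width: -0.006
grip_force: 4.3
```

>>> {"method": "carry_out", "body": {
  "steps": [
    {"tx": 0,"ty": 0,"tz": 0.15,"ax": 0,"ay": 0,"az": 0},
    {"tx": 0,"ty": 0,"tz": 0,"ax": 0,"ay": 0,"az": 0}
  ]
}}

```text
time: 26.5
position: [0.4669, -0.2384, 0.057]
tcp_rot: [0.0, 0.996, -0.091, -0.0]
wrist_force: [-3.8, 0.2, 9.9]
grip_width: -0.003
grip_force: 5.0
```

>>> {"method": "carry_out", "body": {
  "steps": [
    {"tx": -0.3,"ty": -0.08,"tz": 0,"ax": 0,"ay": 0,"az": 0.18},
    {"tx": -0.3,"ty": -0.08,"tz": 0,"ax": 0,"ay": 0,"az": 0.18},
    {"tx": 0,"ty": 0,"tz": 0,"ax": 0,"ay": 0,"az": 0}
  ]
}}

```text
time: 26.88
position: [0.4615, -0.2357, 0.0571]
tcp_rot: [0.0, 0.994, -0.11, 0.0]
wrist_force: [-2.3, 1.5, 8.9]
grip_width: -0.005
grip_force: 4.9
```

>>> {"method": "carry_out", "body": {
  "steps": [
    {"tx": -0.3,"ty": -0.08,"tz": 0,"ax": 0,"ay": 0,"az": 0.18},
    {"tx": -0.3,"ty": -0.08,"tz": 0,"ax": 0,"ay": 0,"az": 0.18},
    {"tx": -0.3,"ty": -0.08,"tz": 0,"ax": 0,"ay": 0,"az": 0.18},
    {"tx": -0.3,"ty": -0.08,"tz": 0,"ax": 0,"ay": 0,"az": 0.18},
    {"tx": 0,"ty": 0,"tz": 0,"ax": 0,"ay": 0,"az": 0}
  ]
}}

```text
time: 27.5
position: [0.4512, -0.2298, 0.0573]
tcp_rot: [0.0, 0.989, -0.147, 0.001]
wrist_force: [0.2, 0.6, 8.8]
grip_width: -0.001
grip_force: 4.8
```

```bash
python3 -c "
from red import *
red('w12')"
```

```text
t 27.5 p [ 0.4512 -0.2298  0.0573] th -0.2951 zax [ 0.002 -0.001 -1.   ] F [0.24 0.56 8.79] w -0.001 gf 4.822504533240135
red 679 [ 0.46057699 -0.23307541  0.05793013] ((459.23065185546875, -232.15826416015625), (27.246089935302734, 10.979146003723145), 72.69682312011719) rad 0.15458722564071659 phi 0.13119143470056954 normal -17.303176879882812
per mm: tx 0.09651725407810942 ty 0.026161415581379997 az -0.06103323280606954 F along -0.09428841564067529
```

The block followed, with its angle going from −10° to −17°. It is unhooked, so I'll lift off.

>>> {"method": "carry_out", "body": {
  "steps": [
    {"tx": 0,"ty": 0,"tz": -0.4,"ax": 0,"ay": 0,"az": 0},
    {"tx": 0,"ty": 0,"tz": -0.6,"ax": 0,"ay": 0,"az": 0},
    {"tx": 0,"ty": 0,"tz": -2,"ax": 0,"ay": 0,"az": 0},
    {"tx": 0,"ty": 0,"tz": -5,"ax": 0,"ay": 0,"az": 0},
    {"tx": 0,"ty": 0,"tz": -5,"ax": 0,"ay": 0,"az": 0},
    {"tx": 0,"ty": -5,"tz": 0,"ax": 0,"ay": 0,"az": 0},
    {"tx": 0,"ty": -5,"tz": 0,"ax": 0,"ay": 0,"az": 0},
    {"tx": 0,"ty": 0,"tz": 0,"ax": 0,"ay": 0,"az": 0},
    {"tx": 0,"ty": 0,"tz": 0,"ax": 0,"ay": 0,"az": 0}
  ]
}}

```text
time: 28.68
position: [0.4796, -0.1341, 0.1862]
tcp_rot: [0.0, 0.989, -0.146, -0.0]
wrist_force: [0.1, 0.4, -0.1]
grip_width: 0.002
grip_force: 0.0
```

```bash
python3 -c "
from red import *
red('w13')
c=dict(np.load('w13.npz')); cv2.imwrite('pics/w13.png',cv2.resize(c['frame'][:240,60:380,::-1],(800,600)))"
```

```text
t 28.68 p [ 0.4796 -0.1341  0.1862] th -0.2939 zax [-0. -0. -1.] F [ 0.07  0.42 -0.09] w 0.002 gf 0.0
red 652 [ 0.4433948  -0.22288189  0.06432424] ((442.64141845703125, -223.24392700195312), (26.576608657836914, 27.073871612548828), 68.99507904052734) rad 0.15511187372990834 phi 0.0021282357996858666 normal -21.004920959472656
per mm: tx 0.07758074591591972 ty 0.0630969719014273 az -0.1446901444960926 F along -0.306940857873651
```

View pics/w13.png

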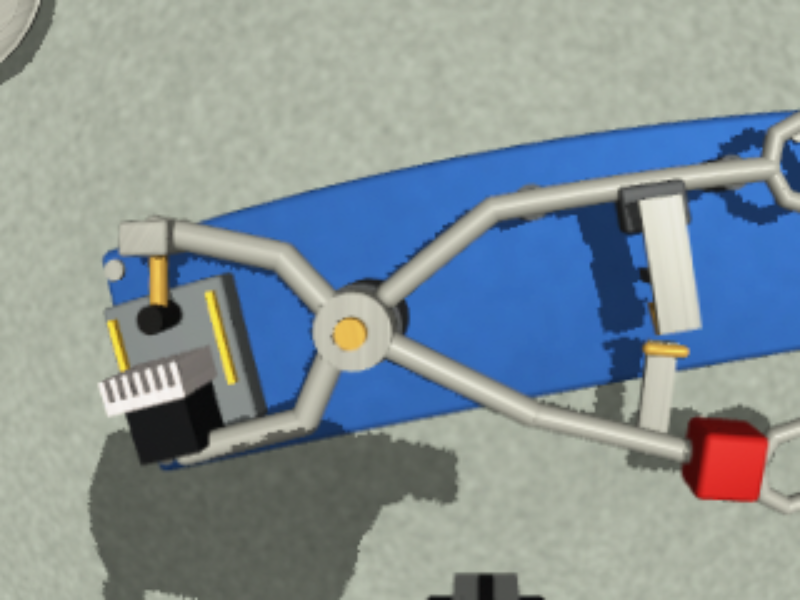

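The handle is fully open (φ≈0.00) and the sink is upright against the module at (145,385). I'll do a quick numeric check, then hand in.

```bash
python3 -c "
from h import *
c=dict(np.load('w13.npz')); P=wcloud(c); f=c['frame'].astype(int)
m=(abs(P[...,2]-.068)<.0025)&(abs(P[...,0]-.5415)<.015)&(abs(P[...,1]+.013)<.025)&(f.min(-1)>90); p=P[m]; r=cv2.minAreaRect(p[:,:2].astype(np.float32)*1000); print(len(p),np.median(p[:,2]),r)
if len(p)>50: print(robot.job_done())
"
```

```text
389 0.06848246723578105 ((541.8803100585938, -12.778860092163086), (37.21792984008789, 14.160167694091797), 84.2241439819336)
the job is handed in; nothing more can be done
None
```

The job is done and handed in: the forceps locked by themselves for about 4 s, then were released and swung fully open, and the bright sink stands upright and flush against the black module.

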